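# Bring the third cell into the photometer's beam and read it

### The job

Read the third cell in the photometer: push its raised lid down until it is fully shut, and push the upright tab of the cell selector along its slot until it clicks into the third of its four stops, counted from the left as the robot sees it (the one marked with three dots). Then press the round read key all the way down and let it come up again. Work with a light hand, only pushing and pressing, and leave the beaker and the dropper bottles beside the instrument standing where they are.

Things in the scene. Friction and masses are not known exactly. Their poses are not given: they have to be found in the camera images.
- photometer: white bench photometer, 170 deep (its x) x 240 wide (its y) x 70 high, fixed on the bench. Origin: centre of its underside; x points to its back, y to its left, z up. On its deck (z = 70), front to back: a steel bar with four V notches (x = -53 to -43, top 9 above the deck), the selector slot (x = -24, along y), the grey lid (x = 2 to 83). The four small keys on its sloping front are dummies.
- third_stop (a point): point on the deck, in the middle of the slot, at the third of the selector's four stops: photometer x = -24, y = -11, z = 70. The stops are at photometer y = +33, +11, -11, -33, marked by one to four white dots in front of the notched bar and a white line behind the slot.
- cell_selector (a joint): travel q of the cell selector along its slot, m: grows as the tab goes to the photometer's right (-y). Notches at 0, 0.022, 0.044, 0.066; ends at -0.002, 0.068. A sprung roller on the tab rides on the notched bar: about 2.5 N moves it over the lands, 8 to 10 N out of a notch; within 2.5 mm of a notch's middle it is drawn in by itself. Left between notches it stays. Starts at 0 to 0.026.
- index_pin (a joint): how far the selector's sprung roller stands off the bottom of a notch, m: about -0.0005 when it has dropped into a notch, about 0.0017 while it rides on a land between notches. Not to be touched.
- selector_top (a point): middle of the top of the selector's black upright tab, 30 above the deck. The tab is 22 (photometer's x) x 14 (y) x 30 high, with free deck to its left and right; push it on its left face, 7 to the left of this point. At travel q it stands at photometer x = -24, y = 33 mm - q.
- chamber_lid (a joint): opening angle of the lid over the cell chamber, rad: 0 is fully shut. Hinged along its back edge (parallel to the photometer's y axis, at photometer x = 78, z = 70); starts raised by 0.5 to 0.9, and a stiff hinge keeps it at any angle. Pushing it down takes about 3 to 6 N.
- lid_middle (a point): middle of the top face of the grey lid. The lid is 75 (front to back) x 184 wide x 10 thick; this point is 35 in front of the hinge line, on the top face, which is 11 above the deck when shut. In the point's frame x runs along the lid to its hinge and z is normal to its top.
- read_key (a joint): how far the read key is pressed, m: 0 is up, 0.005 is all the way down. A spring returns it; all the way down takes 4.5 N.
- key_top (a point): middle of the top of the round white read key, 26 diameter, in a square black bezel 36 wide; its top is 10 above the deck when up (the bezel 3). It is at the right-hand end of the deck.
- dropper_bottle: small brown dropper bottle with black cap, 32 diameter x 68 high, standing to the right of the photometer, near its back corner; origin at the centre of its underside; to be left alone
- beaker: small glass beaker, 53 x 58 x 69 high, to the left of the photometer; origin at the centre of its underside; to be left alone
- dropper_bottle_b: another such dropper bottle, same size, to the right of the photometer, nearer to the robot; origin at the centre of its underside; to be left alone

How it is judged:
By the outcome, as a careful person would: the job done as asked, in the order asked, and still so for the second after the job is handed in, with the robot touching nothing.
It also fails if it takes over 42 s, if anything falls off the work surface, if the arm or the gripper's body presses on something with over 40 N, if the wrist force passes 120 N, or if a joint passes its speed limit or range.

### The arm

A 6-joint arm with a two-finger parallel gripper is mounted at the origin on the work surface; the furniture and walls round the work are solid. World frame = base frame: x ahead of the robot, y to its left, z up, the work surface at z = 0. Lengths are in m, angles in degrees, forces in N, time in s.
With the tool pointing down it reaches from about 0.3 to 0.75 m from the base axis. Payload 8.5 kg.
Tool frame: the origin (TCP) lies at the very end of the fingers, on their centre line; the grasp point (between the pads) lies 19 mm behind it; z points along the fingers, y is the line along which they close (so a half turn about z gives the same grasp; the last joint's range is limited). The gripper opens to 85 mm and grips with 20 to 120 N. Pads are 22 mm wide; open, the fingers measure 114 mm over their backs; the gripper's body (76 mm by 85 mm) begins 54 mm behind the grasp point. The pads swing forward as they close: fully open they stand 13 mm farther back than shut.
Start: joints at [-77.768, 21.807, 74.336, -0, 83.858, -12.336], TCP at [0.229, -0.5, 0.231] pointing down, gripper open.
Joint ranges: [-178.18, 178.18], [-50.72, 133.34], [12.68, 142.11], [-81.47, 261.47], [9.98, 163.14], [-165.26, 165.26]. Speed limits (degrees/s): [136.94, 136.94, 180, 180, 180, 180].

### API

Orientations are given as a 3x3 rotation matrix whose columns are the frame's x, y, z axes.
In Python, from rig import env, optics, spotter gives the robot as it stands.
- The arm moves only by the shell command python3 -m crank 'ROWS' [FORCE]. ROWS is JSON, one flat list of numbers, 5 for each row, row after row: the finger opening in cm, from 0 to 8.54, then the shift along the tool's x, y, z in cm, then the turn about the tool's z in rad. A call has exactly 8 rows; each row shifts and turns the commanded pose from where the row before left it, along the tool's axes as they then stand; what a row does not reach is not made up. A row lasts 1/12 s, in which the tool goes at most 41.7 mm and 7.16 degrees, less where a joint would pass 70% of its speed; a pose out of reach is approached as far as the arm can. A call is refused whole if a number of a shift passes 4.17 or a number of a turn 0.125, either way. A call with a gripper value outside its range is refused whole. The fingers move at their own pace and stop on an object; FORCE is the grip in N (left out, the last holds). Time passes only in rows, so rows that do not move let the fingers close, or fill a call up. It gives the time, the measured TCP pose, the force, the opening and the grip force at its end, in the units of the state.
- env.observe(): the state, without advancing time (a new reading comes with each control period).
- optics.get_image(name): name is "scene" or "top" or "wrist"; returns a dict with "color" (480x640x3 uint8, red, green, blue), "intrinsics" (3x3 intrinsics, pixels), "pose" (4x4, takes a point from camera to world coordinates). Camera axes: x right, y up, looking along -z (the intrinsics and any distortion apply to the point x, -y, -z); pixel columns grow to the right and rows downward; lengths in m; the calibration is good to about 2 mm. A picture is of the moment at which its call begins. There is no depth.
- env.close_job(): hands the job in; it is judged then, once.
Trained networks look in a picture, given as the dict that the camera call returned (one of the last four; its "shot" number tells which), for a name from the list of things; names that differ only in an ending like _2 or _b are one class to them, and where a whole thing is asked for, a point or a joint stands for the part that bears it (a point fixed in the world has none). Each returns a list of dicts, best first, with "score" (0 to 1); they miss things now and then, are a little off and sometimes report something else, mostly with a low value. They report only what shows in the picture. A call takes as long as a camera call.
- spotter.look_for(picture, query): "at" ([column, row] as shares, 0 to 1, of the picture: columns of its width, rows of its height, amid what is visible of it).
The state is a dict: "time_s": time; "q": joint angles; "qvel": joint speeds; "joint_efforts": joint torques, N m; "position": TCP position; "tool_rot": TCP orientation; "ft_force": force on the tool from outside, world axes, zero at the start; "wrist_torque": the same for the moment, N m; "grip_width": finger opening in m; "gripper_force": force on a finger pad.
Only numpy, scipy, OpenCV 4.12 (cv2) and the standard library are available. Lean on these libraries where they do the work, as an engineer would, in place of code of your own. Each camera call takes 0.05 s, during which the arm holds its last target. There are 200 camera calls.

## Working session

There is one attempt and no reset: what is moved stays moved. The work goes in short steps, Python scripts to look and compute and a shell command to move; the robot and the scene stay as the last step left them, time stands still between calls to the robot, and variables do not carry over. Pictures are saved under pics/ and viewed, at most 10 in all, crops included, and the job is handed in when it is done.

```bash
mkdir -p pics; ls
cat > h.py <<'E'
import numpy as np, cv2
from rig import env, optics, spotter
def ray(p,at):
    K=np.array(p["intrinsics"]);T=np.array(p["pose"])
    u=at[0]*640;v=at[1]*480
    d=np.linalg.inv(K)@[u,v,1]; d=T[:3,:3]@np.array([d[0],-d[1],-d[2]])
    return T[:3,3],d
def onz(p,at,z):
    o,d=ray(p,at); return o+d*(z-o[2])/d[2]
def proj(p,X):
    K=np.array(p["intrinsics"]);T=np.array(p["pose"])
    c=T[:3,:3].T@(np.array(X)-T[:3,3]); c=K@np.array([c[0],-c[1],-c[2]]); return c[:2]/c[2]
def save(p,n): cv2.imwrite(f"pics/{n}.png",p["color"][:,:,::-1])
E
python3 - <<'E'
from h import *
s=env.observe();print(s["time_s"],s["position"],s["tool_rot"])
Z={"photometer":.07,"third_stop":.07,"selector_top":.1,"lid_middle":.1,"key_top":.08,"dropper_bottle":.05,"beaker":.04}
for n in("top","scene"):
    p=optics.get_image(n);save(p,n);print(n,p["intrinsics"],p["pose"],[k for k in p])
    for k,z in Z.items():
        for r in spotter.look_for(p,k)[:2]: print(k,round(r["score"],2),np.multiply(r["at"],[640,480]).round(),onz(p,r["at"],z).round(3))
E
```

```text
pics
0.0 [ 0.22858661 -0.49990904  0.23068368] [[ 9.09477327e-01  4.15753361e-01 -3.65497776e-04]
 [ 4.15753419e-01 -9.09476134e-01  1.50222278e-03]
 [ 2.92142666e-04 -1.51819451e-03 -9.99998805e-01]]
top [[479.3650403    0.         312.32308402]
 [  0.         479.3650403  250.71398676]
 [  0.           0.           1.        ]] [[-1.99252781e-03  9.97879622e-01 -6.50560533e-02  4.12307793e-01]
 [-9.99339239e-01  3.74032166e-04  3.63448163e-02  3.37509869e-02]
 [ 3.62920846e-02  6.50854848e-02  9.97219517e-01  9.47451388e-01]
 [ 0.00000000e+00  0.00000000e+00  0.00000000e+00  1.00000000e+00]] ['color', 'intrinsics', 'pose', 'shot']
photometer 0.94 [299. 258.] [0.457 0.026 0.07 ]
photometer 0.39 [298. 270.] [0.435 0.028 0.07 ]
third_stop 0.85 [300. 259.] [0.454 0.024 0.07 ]
selector_top 0.85 [296. 273.] [0.427 0.032 0.1  ]
selector_top 0.22 [350. 272.] [ 0.43  -0.063  0.1  ]
lid_middle 0.62 [301. 228.] [0.509 0.022 0.1  ]
key_top 0.73 [350. 274.] [ 0.427 -0.065  0.08 ]
key_top 0.62 [381. 270.] [ 0.434 -0.123  0.08 ]
dropper_bottle 0.69 [388. 240.] [ 0.492 -0.141  0.05 ]
dropper_bottl
[... 299 characters left out ...]
9  0.11829901]
 [-0.51713515 -0.57549149  0.6335462   0.60497751]
 [-0.00737981  0.74317782  0.66905326  0.72716195]
 [ 0.          0.          0.          1.        ]] ['color', 'intrinsics', 'pose', 'shot']
photometer 0.67 [328. 286.] [0.437 0.054 0.07 ]
photometer 0.38 [255. 350.] [0.462 0.213 0.07 ]
third_stop 0.83 [330. 288.] [0.433 0.057 0.07 ]
third_stop 0.71 [257. 349.] [0.461 0.21  0.07 ]
selector_top 0.95 [309. 277.] [0.456 0.078 0.1  ]
lid_middle 0.66 [298. 248.] [0.505 0.031 0.1  ]
key_top 0.53 [374. 239.] [ 0.421 -0.069  0.08 ]
dropper_bottle 0.76 [386. 233.] [ 0.425 -0.127  0.05 ]
dropper_bottle 0.52 [356. 213.] [ 0.497 -0.15   0.05 ]
beaker 0.82 [257. 352.] [0.473 0.197 0.04 ]
```

Run:
```python
import cv2
a=cv2.imread("pics/top.png")[180:330,170:430];b=cv2.imread("pics/scene.png")[170:400,200:440]
cv2.imwrite("pics/top_c.png",cv2.resize(a,None,fx=3,fy=3,interpolation=cv2.INTER_CUBIC))
cv2.imwrite("pics/scene_c.png",cv2.resize(b,None,fx=2.5,fy=2.5,interpolation=cv2.INTER_CUBIC))
```

```text
(no output)
```

View pics/top_c.png

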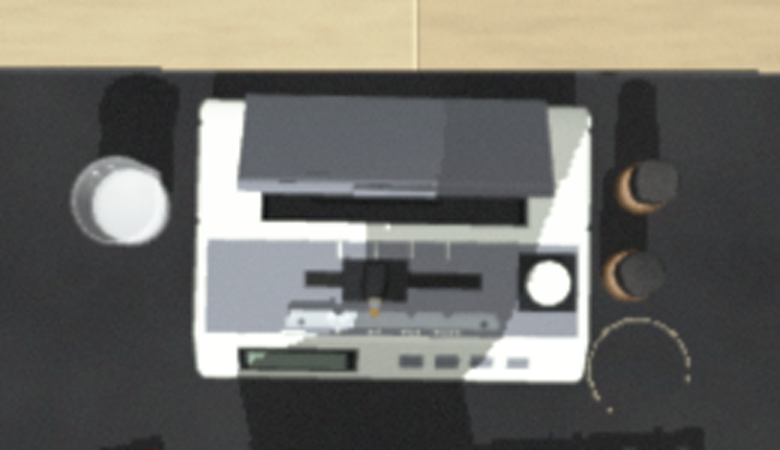

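View pics/scene_c.png

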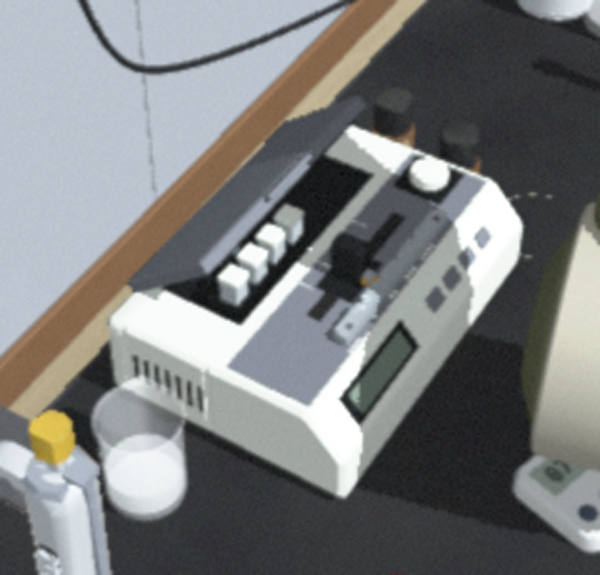

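The top crop shows the photometer nearly square to the world axes. The lid is raised, the tab stands near the second line (crop 375,279), the key is at (548,283), and the line marks are at crop (339..447, 250). The scene crop agrees: two bottles to the right and the beaker to the left.

Run:
```python
from h import *
p=optics.get_image("top")
def c(x,y,z): return onz(p,[(170+x/3)/640,(180+y/3)/480],z).round(4)
for n,x,y,z in [("l1",339,248,.07),("l4",447,250,.07),("key",548,283,.08),("slotL",304,278,.07),("slotR",482,281,.07),("tab",375,278,.1),("roller",375,308,.08),("backL",203,101,.07),("backR",588,110,.07),("panelL",206,331,.07),("panelR",577,336,.07),("wall",415,70,0),("lidfL",240,190,.12),("lidfR",553,194,.12),("lidbL",246,94,.08),("lidbR",545,101,.08)]: print(n,c(x,y,z))
```

```text
l1 [0.4476 0.0555 0.07  ]
l4 [ 0.4464 -0.0104  0.07  ]
key [ 0.426 -0.071  0.08 ]
slotL [0.4294 0.0767 0.07  ]
slotR [ 0.4274 -0.0318  0.07  ]
tab [0.4287 0.0335 0.1   ]
roller [0.4111 0.0335 0.08  ]
backL [0.5376 0.1387 0.07  ]
backR [ 0.5328 -0.0978  0.07  ]
panelL [0.3974 0.1357 0.07  ]
panelR [ 0.3938 -0.0898  0.07  ]
wall [0.5688 0.007  0.    ]
lidfL [0.479  0.1111 0.12  ]
lidfR [ 0.4768 -0.0695  0.12  ]
lidbL [0.5405 0.1116 0.08  ]
lidbR [ 0.5368 -0.07    0.08  ]
```

View pics/scene.png

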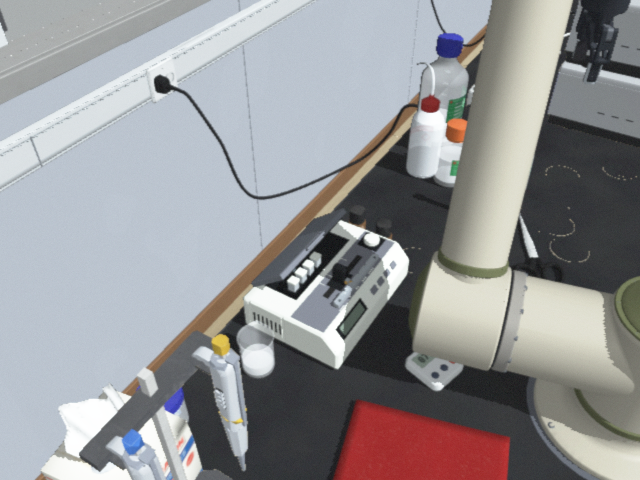

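```bash
python3 -m crank '[0,0,0,-1,0.05, 0,0,0,-1,0.05, 0,0,0,-1,0.05, 0,0,0,0,0.05, 0,0,0,0,0.05, 0,0,0,0,0.05, 0,0,0,0,0.05, 0,0,0,0,0.06]' 20
```

```text
time_s: 1.52
position: [0.2287, -0.5002, 0.2613]
tool_rot: [[1.0, 0.016, 0.0], [0.016, -1.0, 0.0], [0.0, -0.0, -1.0]]
ft_force: [0.3, -0.2, -0.7]
grip_width: 0.0003
gripper_force: 0.0
```

```bash
python3 -m crank '[0,1.4,-3.8,0,0.004, 0,1.4,-3.8,0,0.004, 0,1.4,-3.8,0,0.004, 0,1.4,-3.8,0,0.004, 0,1.4,-3.8,0,0.004, 0,1.4,-3.8,0,0.004, 0,1.4,-3.8,0,0.004, 0,1.4,-3.8,0,0.004]'; python3 -m crank '[0,1.8,-3.1,0.4,0, 0,1.8,-3.1,0.4,0, 0,1.8,-3.1,0.4,0, 0,1.8,-3.1,0.4,0, 0,1.8,-3.1,0.4,0, 0,1.8,-3.1,0.4,0, 0,1.8,-3.1,0.4,0, 0,0,0,0,0]'
cat > look.py <<'E'
from h import *
import sys
s=env.observe();print(s["time_s"],np.round(s["position"],4),np.round(s["ft_force"],1))
for n in sys.argv[2:]:
    p=optics.get_image(n);save(p,sys.argv[1]+n)
    for k,z in {"selector_top":.1,"lid_middle":.1,"key_top":.08}.items():
        for r in spotter.look_for(p,k)[:2]: print(n,k,round(r["score"],2),np.multiply(r["at"],[640,480]).round(),onz(p,r["at"],z).round(4))
E
python3 look.py a wrist top
```

```text
time_s: 2.18
position: [0.3393, -0.1938, 0.2615]
tool_rot: [[1.0, -0.014, 0.001], [-0.014, -1.0, -0.0], [0.001, 0.0, -1.0]]
ft_force: [1.4, -0.4, 0.4]
grip_width: -0.0
gripper_force: 0.0
time_s: 2.85
position: [0.4696, 0.0239, 0.2325]
tool_rot: [[1.0, -0.008, -0.0], [-0.008, -1.0, 0.002], [-0.0, -0.002, -1.0]]
ft_force: [-1.3, 0.1, -1.8]
grip_width: -0.0
gripper_force: 0.0
2.85 [0.4696 0.0239 0.2325] [-1.3  0.1 -1.8]
wrist selector_top 0.75 [310. 266.] [0.4364 0.031  0.1   ]
wrist lid_middle 0.78 [320. 186.] [0.5079 0.021  0.1   ]
wrist key_top 0.9 [416. 259.] [ 0.4347 -0.069   0.08  ]
top selector_top 0.88 [295. 271.] [0.4312 0.0327 0.1   ]
top lid_middle 0.48 [291. 286.] [0.4052 0.0406 0.1   ]
top key_top 0.53 [292. 285.] [0.4077 0.0393 0.08  ]
```

View pics/awrist.png

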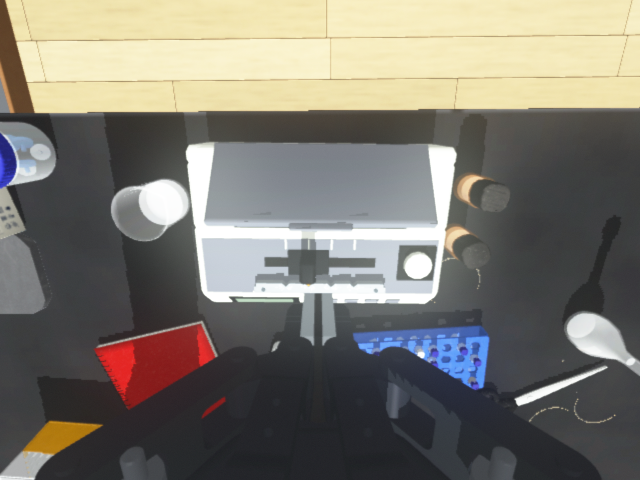

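```bash
python3 -m crank '[0,0.5,0,1,0.008, 0,0.5,0,1.5,0, 0,0.5,0,1.5,0, 0,0.5,0,1.5,0, 0,0.2,0,1.5,0, 0,0,0,1,0, 0,0,0,0.5,0, 0,0,0,0,0]'; python3 -m crank '[0,0,0,0.3,0, 0,0,0,0.3,0, 0,0,0,0.3,0, 0,0,0,0.3,0, 0,0,0,0.3,0, 0,0,0,0.3,0, 0,0,0,0.3,0, 0,0,0,0.3,0]'; python3 -m crank '[0,0,0,0.3,0, 0,0,0,0.3,0, 0,0,0,0.3,0, 0,0,0,0.3,0, 0,0,0,0.3,0, 0,0,0,0.2,0, 0,0,0,0.2,0, 0,0,0,0.1,0]'
```

```text
time_s: 3.92
position: [0.4896, 0.019, 0.147]
tool_rot: [[1.0, -0.022, -0.002], [-0.022, -1.0, 0.0], [-0.002, -0.0, -1.0]]
ft_force: [-0.8, -0.3, -0.6]
grip_width: 0.0001
gripper_force: 0.0
time_s: 4.58
position: [0.4901, 0.0192, 0.124]
tool_rot: [[1.0, -0.021, 0.0], [-0.021, -1.0, 0.0], [0.0, -0.0, -1.0]]
ft_force: [0.3, -0.3, -0.3]
grip_width: 0.0001
gripper_force: 0.0
time_s: 5.25
position: [0.49, 0.0192, 0.104]
tool_rot: [[1.0, -0.021, -0.0], [-0.021, -1.0, 0.0], [-0.0, -0.0, -1.0]]
ft_force: [-1.4, -0.4, 2.8]
grip_width: -0.0
gripper_force: 1.3
```

```bash
python3 -m crank '[0,0,0,0.25,0, 0,0,0,0.25,0, 0,0,0,0.25,0, 0,0,0,0.25,0, 0,0,0,0.25,0, 0,0,0,0.25,0, 0,0,0,0.25,0, 0,0,0,0.15,0]'; python3 -m crank '[0,0,0,0.1,0, 0,0,0,0.1,0, 0,0,0,0.05,0, 0,0,0,0.05,0, 0,0,0,0,0, 0,0,0,0,0, 0,0,0,0,0, 0,0,0,0,0]'
```

```text
time_s: 5.92
position: [0.4898, 0.0193, 0.0849]
tool_rot: [[1.0, -0.021, -0.001], [-0.021, -1.0, 0.0], [-0.001, -0.0, -1.0]]
ft_force: [-2.1, -0.8, 3.2]
grip_width: 0.0
gripper_force: 1.6
time_s: 6.58
position: [0.4903, 0.0192, 0.0823]
tool_rot: [[1.0, -0.021, 0.001], [-0.021, -1.0, -0.0], [0.001, 0.0, -1.0]]
ft_force: [-0.1, -0.7, -0.2]
grip_width: -0.0006
gripper_force: 0.0
```

```bash
python3 -m crank '[0,0,0,0.05,0, 0,0,0,0,0, 0,0,0,0.05,0, 0,0,0,0,0, 0,0,0,0.05,0, 0,0,0,0,0, 0,0,0,0,0, 0,0,0,0,0]'; python3 look.py b scene
```

```text
time_s: 7.25
position: [0.4901, 0.0192, 0.081]
tool_rot: [[1.0, -0.021, 0.0], [-0.021, -1.0, -0.0], [0.0, 0.0, -1.0]]
ft_force: [-1.7, -0.1, 5.2]
grip_width: 0.0002
gripper_force: 2.6
7.25 [0.4901 0.0192 0.081 ] [-1.7 -0.1  5.2]
scene selector_top 0.94 [336. 278.] [0.4201 0.0591 0.1   ]
scene lid_middle 0.7 [296. 267.] [0.4861 0.069  0.1   ]
scene key_top 0.59 [370. 239.] [ 0.4273 -0.0676  0.08  ]
```

```bash
python3 -m crank '[0,0,0,0.04,0, 0,0,0,0,0, 0,0,0,0.04,0, 0,0,0,0,0, 0,0,0,0,0, 0,0,0,0,0, 0,0,0,0,0, 0,0,0,0,0]'
```

```text
time_s: 8.12
position: [0.4901, 0.0192, 0.0809]
tool_rot: [[1.0, -0.021, 0.001], [-0.021, -1.0, -0.0], [0.001, 0.0, -1.0]]
ft_force: [-4.3, -0.1, 13.4]
grip_width: -0.0003
gripper_force: 6.8
```

```bash
python3 -m crank '[0,0,0,-1,0, 0,0,0,-2.5,0, 0,-1,-1,-2.5,0, 0,-1.5,-1.5,-1,0, 0,-1.5,-1.5,0,0, 0,-1.4,-1.3,0,0, 0,0,0,0,0, 0,0,0,0,0]'; python3 look.py c wrist scene
python3 - <<'E'
import cv2
a=cv2.imread("pics/cwrist.png")[120:320,160:480]
cv2.imwrite("pics/c1.png",cv2.resize(a,None,fx=2.5,fy=2.5,interpolation=cv2.INTER_CUBIC))
E
```

```text
time_s: 8.78
position: [0.437, 0.0737, 0.1501]
tool_rot: [[1.0, -0.02, 0.0], [-0.02, -1.0, -0.0], [0.0, 0.0, -1.0]]
ft_force: [0.9, -0.8, -1.2]
grip_width: -0.0004
gripper_force: 0.0
8.7833 [0.437  0.0737 0.1501] [ 0.9 -0.8 -1.2]
wrist selector_top 0.81 [375. 265.] [0.4392 0.0379 0.1   ]
wrist lid_middle 0.56 [400. 159.] [0.5027 0.0256 0.1   ]
wrist key_top 0.88 [524. 262.] [ 0.4306 -0.0673  0.08  ]
wrist key_top 0.4 [374. 265.] [0.4308 0.0351 0.08  ]
scene selector_top 0.93 [337. 278.] [0.4207 0.0575 0.1   ]
scene lid_middle 0.73 [296. 268.] [0.4839 0.0713 0.1   ]
scene key_top 0.43 [372. 239.] [ 0.4252 -0.0694  0.08  ]
```

View pics/c1.png

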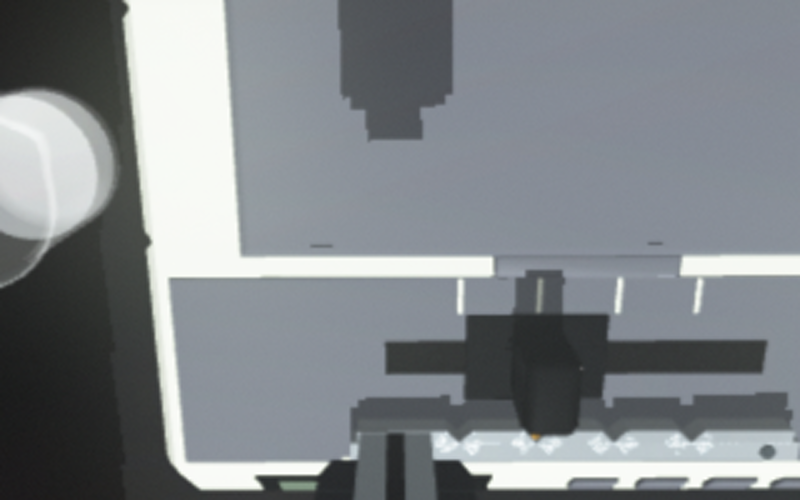

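Run:
```python
from h import *
p=optics.get_image("wrist")
def c(x,y,z): return onz(p,[(160+x/2.5)/640,(120+y/2.5)/480],z).round(4)
for a in [(460,312,.07),(540,312,.07),(618,312,.07),(697,312,.07),(386,357,.07),(767,357,.07),(536,357,.072),(545,400,.1),(357,433,.15),(395,433,.15),(433,433,.15)]: print(a,c(*a))
print(np.array(p["pose"])[:3,3],proj(p,env.observe()["position"]))
```

```text
(460, 312, 0.07) [0.4426 0.054  0.07  ]
(540, 312, 0.07) [0.4421 0.0315 0.07  ]
(618, 312, 0.07) [0.4416 0.0097 0.07  ]
(697, 312, 0.07) [ 0.4411 -0.0125  0.07  ]
(386, 357, 0.07) [0.4295 0.0751 0.07  ]
(767, 357, 0.07) [ 0.427  -0.0338  0.07  ]
(536, 357, 0.072) [0.4293 0.0326 0.072 ]
(545, 400, 0.1) [0.4293 0.0348 0.1   ]
(357, 433, 0.15) [0.4472 0.0794 0.15  ]
(395, 433, 0.15) [0.447  0.0723 0.15  ]
(433, 433, 0.15) [0.4468 0.0651 0.15  ]
[0.52146499 0.07082957 0.29242596] [316.62745412 311.09845292]
```

The lid is shut flush. The tab stands in notch 2 (crop 540), with the third line at crop 618, which is world y ≈ 0.010. Next I lower the fingers to the left of the tab.

```bash
python3 -m crank '[0,-0.4,0,1,0, 0,-0.4,0,1.5,0, 0,0,0,1.5,0, 0,0,0,1.5,0, 0,0,0,1,0, 0,0,0,0,0, 0,0,0,0,0, 0,0,0,0,0]';  python3 -m crank '[0,0,0.3,0,0, 0,0,0.4,0,0, 0,0,0.4,0,0, 0,0,0.3,0,0, 0,0,0.2,0,0, 0,0,0.1,0,0, 0,0,0,0,0, 0,0,0,0,0]'
```

```text
time_s: 9.9
position: [0.4296, 0.0735, 0.0856]
tool_rot: [[1.0, -0.021, 0.001], [-0.021, -1.0, -0.0], [0.001, 0.0, -1.0]]
ft_force: [0.5, -0.5, 0.8]
grip_width: 0.0001
gripper_force: 0.0
time_s: 10.57
position: [0.4288, 0.0565, 0.085]
tool_rot: [[1.0, -0.021, 0.0], [-0.021, -1.0, 0.0], [0.0, -0.0, -1.0]]
ft_force: [0.3, 1.0, -0.3]
grip_width: -0.0
gripper_force: 0.0
```

```bash
python3 -m crank '[0,0,0.1,0,0, 0,0,0.1,0,0, 0,0,0.1,0,0, 0,0,0.1,0,0, 0,0,0.1,0,0, 0,0,0.1,0,0, 0,0,0,0,0, 0,0,0,0,0]';  python3 -m crank '[0,0,0.05,0,0, 0,0,0.05,0,0, 0,0,0.05,0,0, 0,0,0.05,0,0, 0,0,0,0,0, 0,0,0,0,0, 0,0,0,0,0, 0,0,0,0,0]'
```

```text
time_s: 11.23
position: [0.4287, 0.0511, 0.085]
tool_rot: [[1.0, -0.021, 0.0], [-0.021, -1.0, 0.001], [0.0, -0.001, -1.0]]
ft_force: [1.3, 5.5, -0.1]
grip_width: 0.0001
gripper_force: 2.6
time_s: 11.9
position: [0.4287, 0.0484, 0.085]
tool_rot: [[1.0, -0.021, -0.0], [-0.021, -1.0, -0.0], [-0.0, 0.0, -1.0]]
ft_force: [0.7, 1.8, -0.9]
grip_width: -0.0
gripper_force: 1.1
```

```bash
python3 -m crank '[0,0,0.2,0,0, 0,0,0.2,0,0, 0,0,0.25,0,0, 0,0,0.25,0,0, 0,0,0.25,0,0, 0,0,0.25,0,0, 0,0,0.15,0,0, 0,0,0,0,0]';  python3 -m crank '[0,0,0.05,0,0, 0,0,0,0,0, 0,0,0,0,0, 0,0,0,0,0, 0,0,0,0,0, 0,0,0,0,0, 0,0,0,0,0, 0,0,0,0,0]'
cat > w.py <<'E'
from h import *
import sys
n=sys.argv[1]
p=optics.get_image("wrist");save(p,n)
P=env.observe()["position"]
u,v=proj(p,[.43,.01,.08]).astype(int);print(u,v,P)
x0,y0=u-100,v-75
cv2.imwrite(f"pics/{n}c.png",cv2.resize(p["color"][y0:y0+150,x0:x0+200,::-1],None,fx=4,fy=4,interpolation=cv2.INTER_CUBIC))
for X in (.0542,.0322,.0102,-.0118):
    print(X,((proj(p,[.442,X,.07])-[x0,y0])*4).round())
for r in spotter.look_for(p,"selector_top")[:2]: print(r["score"],onz(p,r["at"],.1))
E
python3 w.py d
```

```text
time_s: 12.57
position: [0.4283, 0.0325, 0.085]
tool_rot: [[1.0, -0.022, -0.0], [-0.022, -1.0, -0.0], [-0.0, 0.0, -1.0]]
ft_force: [0.5, -0.3, -0.8]
grip_width: -0.0001
gripper_force: 0.0
time_s: 13.23
position: [0.4283, 0.0325, 0.085]
tool_rot: [[1.0, -0.021, -0.0], [-0.021, -1.0, -0.0], [-0.0, 0.0, -1.0]]
ft_force: [-0.0, -0.1, -0.1]
grip_width: 0.0003
gripper_force: 0.0
362 301 [0.42832248 0.03253936 0.0850235 ]
0.0542 [ 47. 188.]
0.0322 [220. 184.]
0.0102 [392. 181.]
-0.0118 [564. 177.]
0.66 [0.44368838 0.01155512 0.1       ]
```

View pics/dc.png

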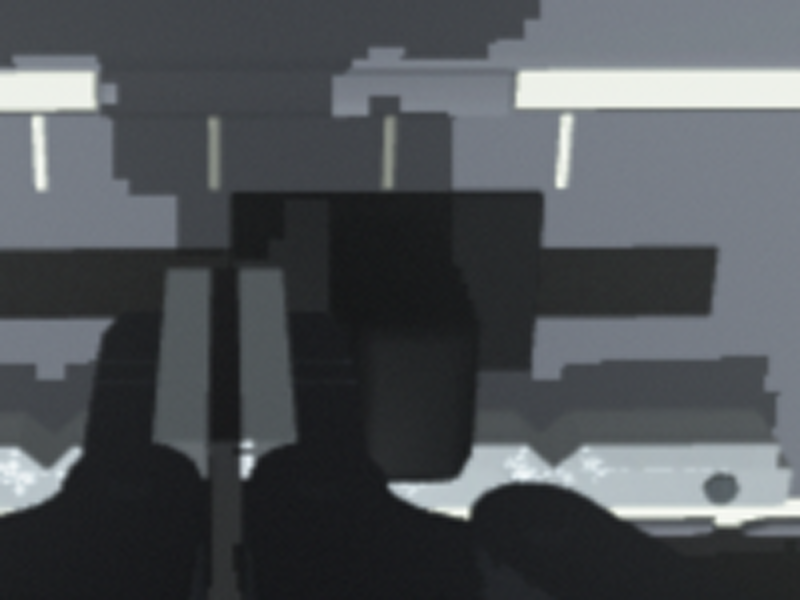

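```bash
python3 -m crank '[0,0,0.1,0,0, 0,0,0.1,0,0, 0,0,0.05,0,0, 0,0,0.05,0,0, 0,0,0,0,0, 0,0,0,0,0, 0,0,0,0,0, 0,0,0,0,0]'
```

```text
time_s: 14.0
position: [0.4283, 0.0305, 0.0851]
tool_rot: [[1.0, -0.022, 0.0], [-0.022, -1.0, 0.002], [0.0, -0.002, -1.0]]
ft_force: [0.9, 9.0, 0.7]
grip_width: -0.0001
gripper_force: 4.2
```

It sits in the notch: the tab held against 9 N. Now I back off, rise and go over the key.

```bash
python3 -m crank '[0,0,-0.5,0,0, 0,0,-1,0,0, 0,0,0,-1.5,0, 0,0,0,-2,0, 0,0,0,-2,0, 0,0,2,-0.5,0, 0,0,3,0,0, 0,0,3,0,0]'; python3 -m crank '[0,0,2,0,0, 0,0,1,0,0, 0,0,0.5,0,0, 0,0,0,0,0, 0,0,0,0,0, 0,0,0,0,0, 0,0,0,0,0, 0,0,0,0,0]'; python3 look.py e wrist; python3 -c "
import cv2
a=cv2.imread('pics/ewrist.png')[200:350,130:400]
cv2.imwrite('pics/e1.png',cv2.resize(a,None,fx=2.9,fy=2.9,interpolation=cv2.INTER_CUBIC))"
```

```text
time_s: 14.67
position: [0.427, -0.0356, 0.1456]
tool_rot: [[1.0, -0.019, 0.001], [-0.019, -1.0, -0.001], [0.001, 0.001, -1.0]]
ft_force: [0.7, 0.8, 0.1]
grip_width: -0.0001
gripper_force: 0.0
time_s: 15.33
position: [0.4261, -0.0698, 0.145]
tool_rot: [[1.0, -0.02, -0.0], [-0.02, -1.0, 0.0], [-0.0, -0.0, -1.0]]
ft_force: [0.5, 0.6, 0.3]
grip_width: 0.0
gripper_force: 0.0
15.3333 [ 0.4261 -0.0698  0.145 ] [0.5 0.6 0.3]
wrist lid_middle 0.74 [163. 144.] [0.5033 0.0108 0.1   ]
wrist key_top 0.65 [319. 254.] [ 0.4308 -0.0712  0.08  ]
```

View pics/e1.png

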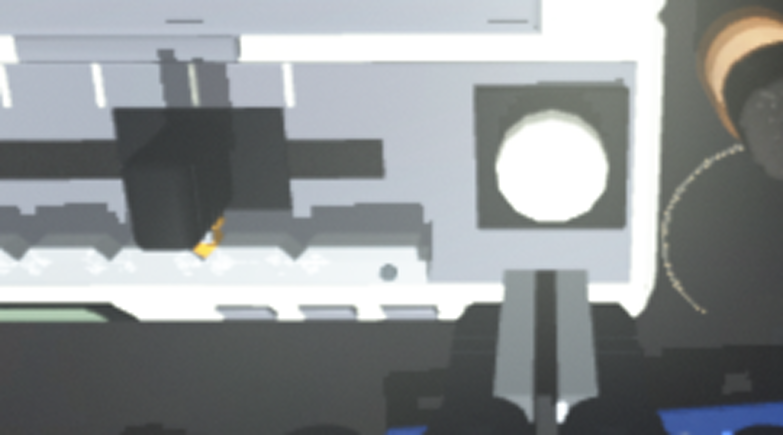

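The selector stands on the third line, with its roller in the notch (crop 207,240). The key centre is at crop (552,166), about world (0.4285, -0.071). Next I press it.

```bash
python3 -m crank '[0,0.2,0.1,1,0, 0,0,0,1.5,0, 0,0,0,1.5,0, 0,0,0,1.2,0, 0,0,0,0.6,0, 0,0,0,0.3,0, 0,0,0,0,0, 0,0,0,0,0]'; python3 -m crank '[0,0,0,0.1,0, 0,0,0,0.1,0, 0,0,0,0.1,0, 0,0,0,0.1,0, 0,0,0,0.1,0, 0,0,0,0.1,0, 0,0,0,0,0, 0,0,0,0,0]'
```

```text
time_s: 16.2
position: [0.4284, -0.0716, 0.0844]
tool_rot: [[1.0, -0.021, 0.001], [-0.021, -1.0, -0.0], [0.001, 0.0, -1.0]]
ft_force: [0.1, 0.0, -0.4]
grip_width: -0.0003
gripper_force: 0.0
time_s: 16.87
position: [0.4282, -0.0715, 0.0781]
tool_rot: [[1.0, -0.021, 0.0], [-0.021, -1.0, -0.0], [0.0, 0.0, -1.0]]
ft_force: [-0.4, -0.3, 2.2]
grip_width: 0.0004
gripper_force: 1.2
```

```bash
python3 -m crank '[0,0,0,0.1,0, 0,0,0,0.1,0, 0,0,0,0.05,0, 0,0,0,0.05,0, 0,0,0,0.03,0, 0,0,0,0,0, 0,0,0,0,0, 0,0,0,0,0]'
```

```text
time_s: 17.53
position: [0.4282, -0.0715, 0.075]
tool_rot: [[1.0, -0.021, 0.0], [-0.021, -1.0, -0.0], [0.0, 0.0, -1.0]]
ft_force: [-0.4, 0.2, 7.4]
grip_width: -0.0
gripper_force: 3.7
```

```bash
python3 -m crank '[0,0,0,0.03,0, 0,0,0,0,0, 0,0,0,0,0, 0,0,0,0,0, 0,0,0,0,0, 0,0,0,0,0, 0,0,0,0,0, 0,0,0,0,0]'; python3 -m crank '[0,0,0,-0.3,0, 0,0,0,-0.5,0, 0,0,0,-1,0, 0,0,0,-2,0, 0,0,0,-2,0, 0,-1,0,-2,0, 0,-1,0,-1,0, 0,0,0,0,0]'; python3 look.py f scene wrist;  python3 -c "
import cv2
a=cv2.imread('pics/fwrist.png')[150:390,100:420]
cv2.imwrite('pics/f1.png',cv2.resize(a,None,fx=2.5,fy=2.5,interpolation=cv2.INTER_CUBIC))"
```

```text
time_s: 18.2
position: [0.4282, -0.0715, 0.0749]
tool_rot: [[1.0, -0.021, 0.001], [-0.021, -1.0, -0.0], [0.001, 0.0, -1.0]]
ft_force: [-2.7, 1.3, 10.7]
grip_width: -0.0003
gripper_force: 5.5
time_s: 18.87
position: [0.4076, -0.071, 0.1641]
tool_rot: [[1.0, -0.021, 0.002], [-0.021, -1.0, -0.001], [0.002, 0.001, -1.0]]
ft_force: [0.2, -0.6, -0.3]
grip_width: -0.0001
gripper_force: 0.0
18.8667 [ 0.4076 -0.071   0.1641] [ 0.2 -0.6 -0.3]
scene selector_top 0.93 [346. 268.] [0.4185 0.0324 0.1   ]
scene lid_middle 0.77 [303. 259.] [0.4852 0.0488 0.1   ]
scene key_top 0.49 [374. 238.] [ 0.422  -0.0716  0.08  ]
scene key_top 0.15 [305. 261.] [0.4932 0.0329 0.08  ]
wrist selector_top 0.71 [204. 225.] [ 4.348e-01 -2.000e-04  1.000e-01]
wrist lid_middle 0.76 [169. 118.] [0.4989 0.0112 0.1   ]
wrist lid_middle 0.68 [185. 162.] [0.4741 0.0058 0.1   ]
wrist key_top 0.66 [317. 223.] [ 0.4291 -0.0717  0.08  ]
wrist key_top 0.53 [186. 164.] [0.4711 0.0133 0.08  ]
```

View pics/f1.png

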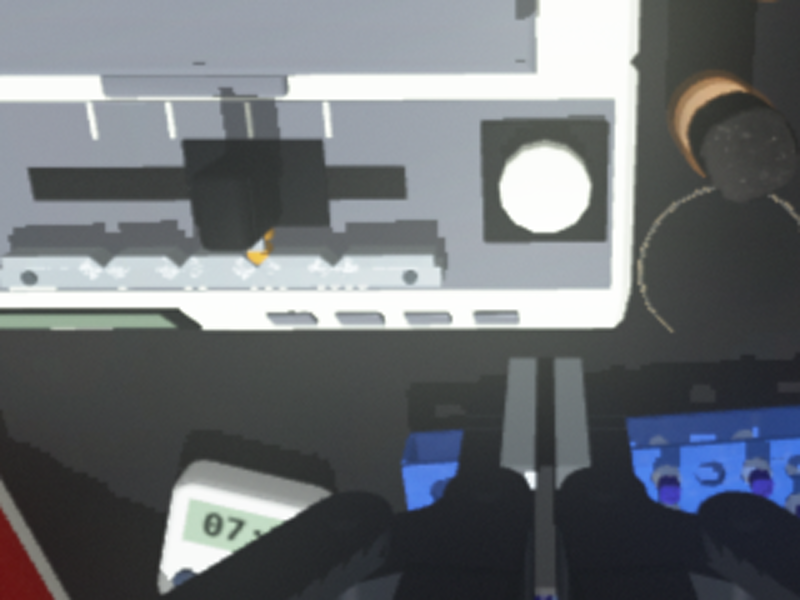

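View pics/fscene.png

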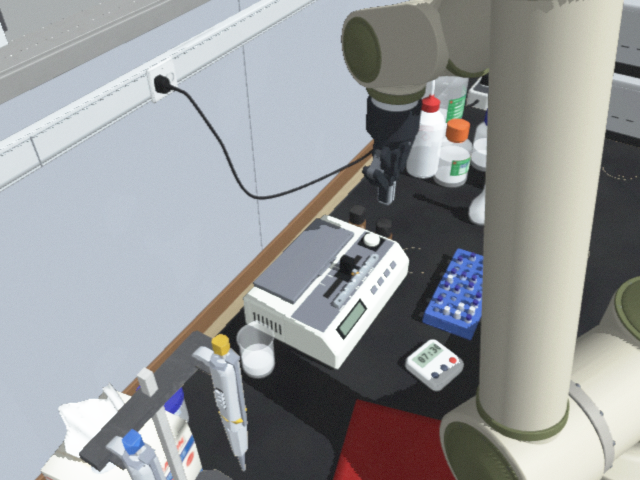

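The lid is flat, and the roller sits in the third notch (crop 260,250, on the third line). The key is up again at crop (545,187), and the beaker and bottles are where they were. I'm handing the job in.

```bash
python3 -c "
from rig import env
print(env.close_job())"
```

```text
the job is handed in; nothing more can be done
None
```

I handed the job in at about 19 s with the lid shut, the selector in its third stop, and the read key pressed fully down and up again; the beaker and bottles look unmoved in the last pictures, and no verdict came back.

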